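# Slide the cheese board out over the edge of the cutting block

### The arm

A 7-joint arm with a two-finger parallel gripper is mounted at the origin on the work surface. World frame = base frame: x ahead of the robot, y to its left, z up, the work surface at z = 0. Lengths are in m, angles in rad, forces in N, time in s.
With the tool pointing down it reaches from about 0.425 to 0.925 m from the base axis. Payload 6.8 kg.
Tool frame: the origin (TCP) lies at the very end of the fingers, on their centre line; the grasp point (between the pads) lies 19 mm behind it (r.grip_point_offset is the distance from the TCP to the grasp point, in m); z points along the fingers, y is the line along which they close (so a half turn about z gives the same grasp; the last joint's range is limited). The gripper opens to 85 mm and grips with 20 to 120 N. Pads are 22 mm wide; open, the fingers measure 114 mm over their backs; the gripper's body (76 mm by 85 mm) begins 54 mm behind the grasp point. The pads swing forward as they close: fully open they stand 13 mm farther back than shut.
Start: joints at [1.029, 0.477, 0.022, 1.555, -0.011, 1.109, -0.083], TCP at [0.284, -0.612, 0.231] pointing down, gripper open.
Joint ranges: [-2.96, 2.96], [-0.34, 2.1], [-1.41, 1.46], [0.24, 2.44], [-1.37, 4.51], [0.17, 1.92], [-2.96, 2.96]. Speed limits (rad/s): [2.39, 2.39, 3.14, 3.14, 3.14, 3.14, 3.14].

### API

Orientations are given as a rotation vector (axis times angle).
In Python, from bench import status, eyes, r gives the robot as it stands.
- The arm moves only by the shell command python3 -m crank 'ROWS' [OPENING] [FORCE]. ROWS is JSON, a list of rows, each a list of 6 numbers: the shift along the tool's x, y, z normalised to -1 to 1, where 1 is 0.02 m, then the turn, a rotation vector about the tool's x, y, z normalised to -1 to 1, where 1 is 45 degrees. A call has 1 to 12 rows; each row shifts and turns the commanded pose from where the row before left it, along the tool's axes as they then stand; what a row does not reach is not made up. A row lasts 1/10 s, in which the tool goes at most 50 mm and 8.59 degrees, less where a joint would pass 70% of its speed; a pose out of reach is approached as far as the arm can. A call with a number of a shift or a turn outside -1 to 1 is refused whole. A call with a gripper value outside its range is refused whole. OPENING is the opening, from 0 (shut) to 1 (fully open), set as the call begins (- or left out, the last holds). The fingers move at their own pace and stop on an object; FORCE is the grip in N (left out, the last holds). Time passes only in rows, so rows that do not move let the fingers close. It gives the time, the measured TCP pose, the force, the opening and the grip force at its end, in the units of the state.
- status.get_obs(): the state, without advancing time (a new reading comes with each control period).
- eyes.grab_frame(name): name is "scene" or "top" or "wrist"; returns a dict with "image" (400x640x3 uint8, red, green, blue), "depth" (400x640 float32, m along the optical axis (not along the pixel's ray), 0 where there is no reading), "fovy" (degrees; the focal length in pixels is half the picture's height over the tangent of half this angle, whatever the lens; pixels are square), "cx", "cy" (the principal point, pixels), "k1" (the pictures are not rectified: a ray, as slopes to the right and down, at radius r is drawn at 1 + k1 r^2 times it, then the intrinsics apply), "world_to_cam" (4x4, takes a point from world to camera coordinates). Camera axes: x right, y up, looking along -z (the intrinsics and any distortion apply to the point x, -y, -z); pixel columns grow to the right and rows downward; lengths in m; the calibration is good to about 2 mm. A picture is of the moment at which its call begins.
- r.hand_in(): hands the job in; it is judged then, once.
The state is a dict: "clock": time; "joints": joint angles; "qvel": joint speeds; "tau": joint torques, N m; "tcp_pos": TCP position; "orientation": TCP orientation; "contact_force": force on the tool from outside, world axes, zero at the start; "moment": the same for the moment, N m; "grip_width": finger opening in m; "gripper_force": force on a finger pad.
Only numpy, scipy, OpenCV 4.12 (cv2) and the standard library are available. Lean on these libraries where they do the work, as an engineer would, in place of code of your own. Each camera call takes 0.05 s, during which the arm holds its last target. There are 200 camera calls.

### The job

On the white cutting block, push the rectangular wooden board, with its piece of cheese riding on it, gently towards the customers (the block's long edge farther from the robot) until it sticks out 4 cm beyond that edge, square to the edge, so that the server can get a hand under it. Only push it: never lift or tip the board, fling it, or touch its cheese, and leave the round board and everything else where they are. Then take the hand away.

Things in the scene. Friction and masses are not known exactly. Their poses are not given: they have to be found in the camera images.
- block: White plastic cutting block, fixed on the counter, 260 mm (its x, away from the robot) by 460 mm (its y) by 40 mm high; origin at the centre of its underside; its top is 40 mm above the counter. Turned by up to about 15 degrees.
- block_edge (a point): Middle of the upper rim of the block's far long edge (the customers' side); axes as the block's: x points out over the edge, square to it, y runs along the edge.
- board: Rectangular serving board of plain wood, loose, lying flat on the block, 130 mm (its x) by 140 mm (its y) by 10 mm thick, about 0.13 kg; origin at the centre of its underside; its x points roughly to the far edge, up to about 12 degrees askew to the block at the start. There is at least 35 mm of bare block behind it (towards the robot). It lies on the left or the right half of the block.
- board_front (a point): Middle of the lower rim of the board's leading edge, the one that goes out over the block's far edge; 65 mm along x from the board's origin.
- cheese: Block of cheese, loose, 60 x 60 x 45 mm high, about 0.16 kg, standing near the middle of the rectangular board; origin at the centre of its underside. It rides along.
- round_board: Round serving board of the same wood, loose, 130 mm across, 10 mm thick, on the other half of the block; origin at the centre of its underside. Leave alone.
- cheese_small: Smaller piece of cheese, 45 x 60 x 35 mm high, on the round board; origin at the centre of its underside. Leave alone.
- pot: Small amber jar, 38 mm across, 45 mm high, standing on the block between the two boards; origin at the centre of its underside. Leave alone.
- honey: Honey jar, 66 mm across, 100 mm high, on the counter left of the block; origin at the centre of its underside. Leave alone.
- cup: White cup, 72 mm across, 85 mm high, on the counter left of the block; origin at the centre of its underside. Leave alone.
- spatula: Spatula lying on the counter roughly along x, right of the block; origin under its middle. Leave alone.
- offcut: Piece of cheese 90 x 60 x 50 mm high, on the counter right of the block; origin at the centre of its underside. Leave alone.
There are look-alikes about, which are no part of the job. Leave any orange or pink look-alike of the board alone.

How it is judged:
By the outcome, as a careful person would: the job done as asked, in the order asked, and still so for the second after the job is handed in, with the robot touching nothing.
It also fails if it takes over 40 s, if anything falls off the work surface, if the arm or the gripper's body presses on something with over 40 N, if the wrist force passes 120 N, or if a joint passes its speed limit or range.

## Working session

There is one attempt and no reset: what is moved stays moved. The work goes in short steps, Python scripts to look and compute and a shell command to move; the robot and the scene stay as the last step left them, time stands still between calls to the robot, and variables do not carry over. Pictures are saved under pics/ and viewed, at most 10 in all, crops included, and the job is handed in when it is done.

```bash
mkdir -p pics
cat > h.py <<'E'
import numpy as np, cv2
from bench import status, eyes, r
def cast(f,px,z):
    """pixels (N,2) -> world points on plane z"""
    F=200/np.tan(np.radians(f["fovy"])/2); K=np.array([[F,0,f["cx"]],[0,F,f["cy"]],[0,0,1.]])
    u=cv2.undistortPoints(np.float64(px).reshape(-1,1,2),K,np.array([f["k1"],0,0,0,0.])).reshape(-1,2)
    T=np.array(f["world_to_cam"]); R=T[:3,:3]; c=-R.T@T[:3,3]
    d=np.c_[u[:,0],-u[:,1],-np.ones(len(u))]@R
    return c+d*((z-c[2])/d[:,2:])
def save(f,n,box=None,s=1):
    im=f["image"][...,::-1]
    if box: im=im[box[1]:box[3],box[0]:box[2]]
    cv2.imwrite("pics/"+n,cv2.resize(im,None,fx=s,fy=s,interpolation=cv2.INTER_CUBIC))
E
python3 - <<'E'
from h import *
f=eyes.grab_frame("top");save(f,"top1.png");np.save("top.npy",f,allow_pickle=True)
g=eyes.grab_frame("scene");save(g,"scene1.png")
o=status.get_obs();print(o["clock"],o["tcp_pos"],o["orientation"],o["joints"],o["grip_width"])
print(f["fovy"],f["k1"],f["cx"],f["cy"],f["image"].shape)
E
```

```text
0.1 [ 0.28346968 -0.61199109  0.23039269] [-3.06638660e+00 -6.75765334e-01  7.76041313e-04] [ 1.02891492  0.47775179  0.02232705  1.55636895 -0.01148354  1.10930011
 -0.08310008] 0.08530506944140057
42.14987072983899 -0.16233187871439209 321.34620895129126 197.89216067354033 (400, 640, 3)
```

View pics/top1.png

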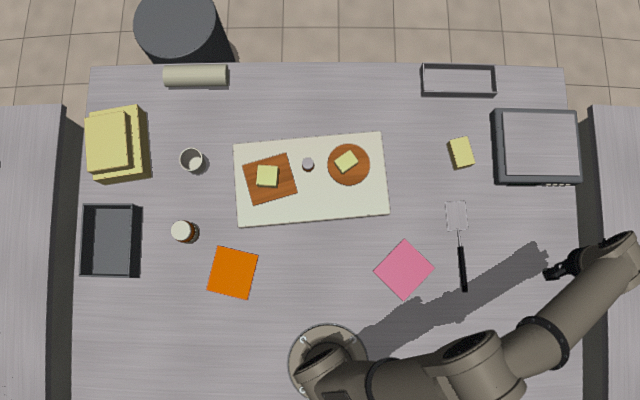

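View pics/scene1.png

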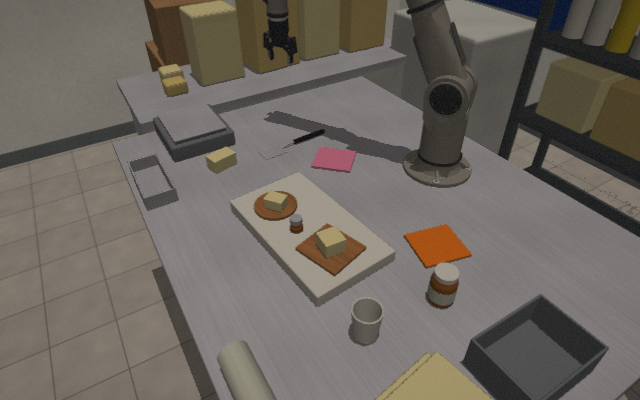

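The top view shows three square-ish flat things. The brown board, at about (270,178), lies on the white block with its cheese. The orange sheet (233,273) and the pink one (404,269) lie on the counter and are look-alikes. Only the brown one is plain wood on the block, so I'll confirm that in a crop and measure it.

```bash
cat >> h.py <<'E'
def rect(pts):
    (c,s,a)=cv2.minAreaRect(np.float32(pts)*1000); 
    th=[a%90,(a%90)-90]; th=min(th,key=abs)
    return np.array(c)/1000, s, th
def measure(f):
    im=f["image"]; hsv=cv2.cvtColor(im,cv2.COLOR_RGB2HSV); out={}
    H,S,V=cv2.split(hsv)
    big=lambda m:sorted(cv2.findContours(m.astype(np.uint8),cv2.RETR_EXTERNAL,cv2.CHAIN_APPROX_NONE)[0],key=cv2.contourArea)[::-1]
    roi=np.zeros(H.shape,bool); roi[110:245,215:405]=1
    w=big(roi&(((H>18)&(H<45)&(S>8)&(S<60)&(V>170))|((H<18)&(S>120)&(V>50))))[0][:,0]
    out["blocktop"]=rect(cast(f,w,.04)[:,:2])
    br=big(roi&(H<16)&(S>110)&(V>50))
    for n,c in zip("ab",br): out["wood_"+n]=(cv2.minAreaRect(c)[0],)+rect(cast(f,c[:,0],.05)[:,:2])
    ch=big(roi&(H>18)&(H<40)&(S>75)&(V>120))
    for n,c in zip("ab",ch): out["cheese_"+n]=(cv2.minAreaRect(c)[0],)+rect(cast(f,c[:,0],.095)[:,:2])
    return out
E
python3 - <<'E'
from h import *
f=np.load("top.npy",allow_pickle=True).item()
for k,v in measure(f).items(): print(k,v)
save(f,"crop1.png",(215,115,405,245),4)
E
```

```text
blocktop (array([0.55562769, 0.05291862]), (257.2825012207031, 458.27801513671875), 5.31530237197876)
wood_a ((269.1545104980469, 178.8099822998047), array([0.55041846, 0.17541214]), (127.73356628417969, 137.7491455078125), 16.78068733215332)
wood_b ((348.5, 164.0), array([ 0.59616125, -0.06315203]), (123.58885955810547, 123.88291931152344), 0.12134506553411484)
cheese_a ((266.3793640136719, 174.94830322265625), array([0.5526311 , 0.17919919]), (59.36375045776367, 60.428096771240234), -3.371978759765625)
cheese_b ((345.9496765136719, 160.78524780273438), array([ 0.59516748, -0.05314201]), (44.954288482666016, 59.489906311035156), 35.530250549316406)
```

View pics/crop1.png

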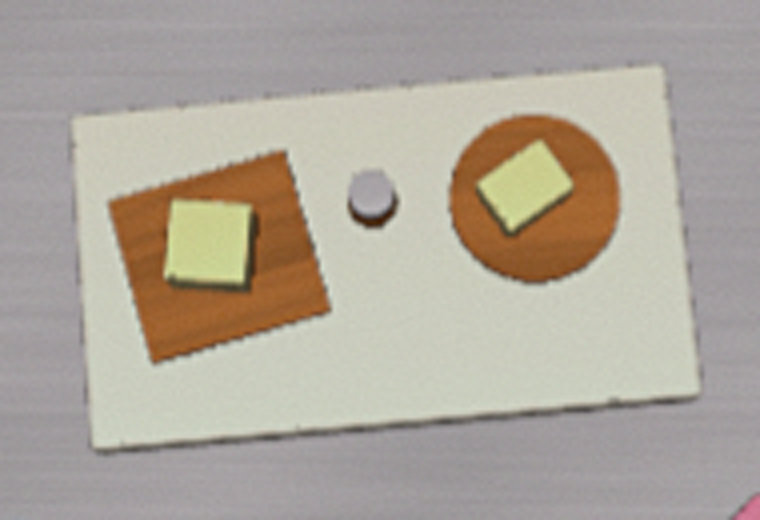

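The crop confirms it. The brown rectangular board (crop 108–330, 150–362) with cheese is on the left half, the amber jar is at (372,200), and the round board is to the right. The measured sizes match those given: block 257×458 mm, board 128×138 mm, cheese 59×60 mm. The block yaw is 5.3° and the board yaw is 16.8°. I'll push the back edge with the open fingers square to the block, starting by travelling over high up.

```bash
python3 -m crank '[[0,-1,0,0,0,0.145],[0,-1,0,0,0,0.145],[1,-1,0,0,0,0.145],[1,-1,0,0,0,0],[1,-1,0,0,0,0],[1,-1,0,0,0,0],[1,-1,0,0,0,0],[1,-1,0,0,0,0],[1,-1,0,0,0,0],[1,-1,0,0,0,0],[1,-1,0,0,0,0],[1,-1,0,0,0,0]]' 1
python3 -m crank '[[0,-1,0,0,0,0],[0,-1,0,0,0,0],[0,-1,0,0,0,0],[0,-1,0,0,0,0],[0,-1,0,0,0,0],[0,-1,0,0,0,0],[0,-1,0,0,0,0],[0,-1,0,0,0,0],[0,-1,0,0,0,0],[0,-1,0,0,0,0],[0,-1,0,0,0,0],[0,-1,0,0,0,0]]'
cat >> h.py <<'E'
def tool(n_goal=-.100,t_goal=.1225,C=(.5556,.0529),yaw=5.3):
    from scipy.spatial.transform import Rotation as Ro
    o=status.get_obs(); R=Ro.from_rotvec(o["orientation"]).as_matrix(); a=np.radians(yaw)
    d=o["tcp_pos"][:2]-C; n=d@[np.cos(a),np.sin(a)]; t=d@[-np.sin(a),np.cos(a)]
    print("clk %.2f n %.4f t %.4f z %.4f yaw %.2f tilt %s F %s"%(o["clock"],n,t,o["tcp_pos"][2],np.degrees(np.arctan2(R[1,0],R[0,0])),R[:2,2].round(4),np.round(o["contact_force"],2)))
    print("units x %.2f y %.2f"%((n_goal-n)/.02,-(t_goal-t)/.02))
E
python3 -c "from h import *;tool()"
```

```text
clock: 1.3
tcp_pos: [0.4476, -0.3548, 0.231]
orientation: [-3.138, -0.145, 0.001]
contact_force: [0.5, -0.0, 1.2]
grip_width: 0.0851
gripper_force: 0.0
clock: 2.5
tcp_pos: [0.4246, -0.1161, 0.2311]
orientation: [-3.138, -0.145, 0.001]
contact_force: [-0.0, 1.1, -0.4]
grip_width: 0.0853
gripper_force: 0.0
clk 2.50 n -0.1460 t -0.1562 z 0.2311 yaw 5.28 tilt [-0.0005  0.    ] F [-0.01  1.15 -0.37]
units x 2.30 y -13.93
```

```bash
python3 -m crank '[[0.3,-1,0,0,0,0],[1,-1,0,0,0,0],[1,-1,0,0,0,0],[0,-1,0,0,0,0],[0,-1,0,0,0,0],[0,-1,0,0,0,0],[0,-1,0,0,0,0],[0,-1,0,0,0,0],[0,-1,0,0,0,0],[0,-1,0,0,0,0],[0,-1,0,0,0,0],[0,-1,0,0,0,0]]'
python3 -m crank '[[0,-1,0,0,0,0],[0,-0.9,0,0,0,0],[0,0,1,0,0,0],[0,0,1,0,0,0],[0,0,1,0,0,0],[0,0,1,0,0,0],[0,0,1,0,0,0],[0,0,1,0,0,0],[0,0,1,0,0,0],[0,0,0.5,0,0,0],[0,0,0,0,0,0],[0,0,0,0,0,0]]'
python3 - <<'E'
from h import *
tool()
f=eyes.grab_frame("wrist");save(f,"wrist1.png")
g=eyes.grab_frame("scene");save(g,"scene2.png",(220,150,420,300),4)
E
```

```text
clock: 3.7
tcp_pos: [0.4484, 0.1269, 0.231]
orientation: [3.138, 0.144, -0.001]
contact_force: [0.2, 0.8, -1.2]
grip_width: 0.0852
gripper_force: 0.0
clock: 4.9
tcp_pos: [0.4456, 0.1643, 0.0817]
orientation: [-3.138, -0.145, -0.0]
contact_force: [0.2, -0.2, 0.3]
grip_width: 0.085
gripper_force: 0.0
clk 4.90 n -0.0992 t 0.1211 z 0.0817 yaw 5.28 tilt [0.0003 0.0002] F [ 0.15 -0.17  0.32]
units x -0.04 y -0.07
```

View pics/scene2.png

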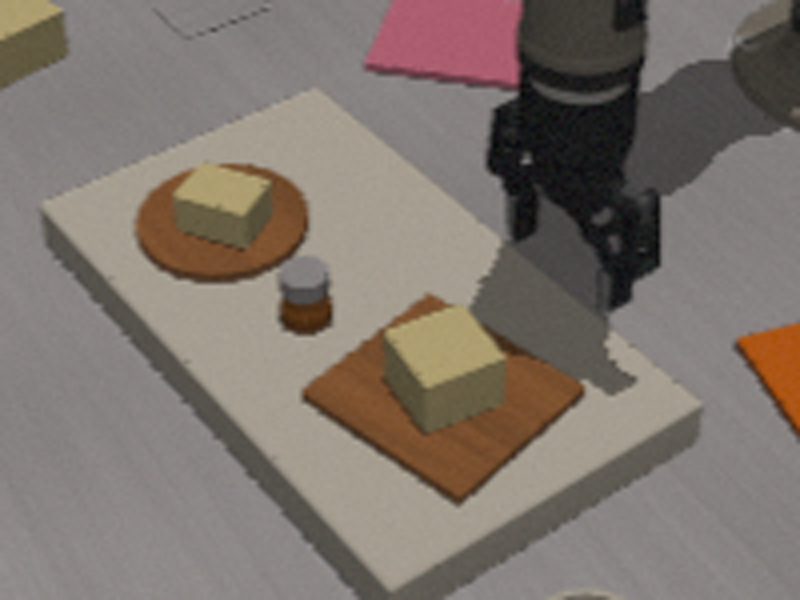

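View pics/wrist1.png

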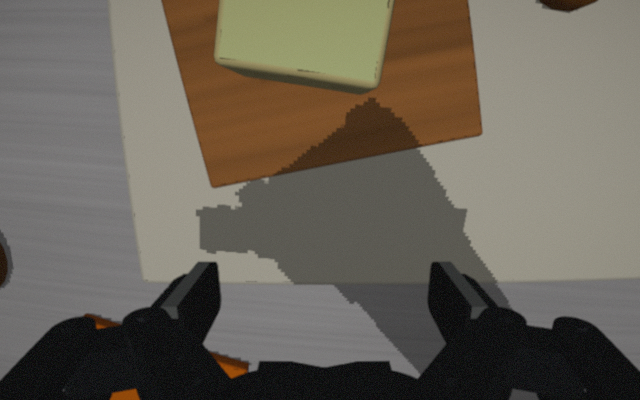

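The scene crop shows the open fingers above the bare strip behind the board. The wrist view shows the board's back edge, from (212,186) to (482,133), ahead of both fingers. Next is a guarded descent.

```bash
python3 -m crank '[[0,0,0.6,0,0,0],[0,0,0.6,0,0,0],[0,0,0.5,0,0,0],[0,0,0.1,0,0,0],[0,0,0,0,0,0]]'
python3 -m crank '[[0,0,0.1,0,0,0],[0,0,0.1,0,0,0],[0,0,0,0,0,0]]'
python3 -m crank '[[0,0,0.1,0,0,0],[0,0,0.1,0,0,0],[0,0,0,0,0,0]]'
```

```text
clock: 5.5
tcp_pos: [0.4448, 0.164, 0.0446]
orientation: [3.138, 0.145, -0.002]
contact_force: [0.6, 0.8, 0.2]
grip_width: 0.0853
gripper_force: 0.0
clock: 5.8
tcp_pos: [0.4454, 0.1641, 0.0413]
orientation: [-3.138, -0.145, -0.0]
contact_force: [-0.3, 0.2, -0.3]
grip_width: 0.0855
gripper_force: 0.0
clock: 6.1
tcp_pos: [0.4452, 0.164, 0.0371]
orientation: [3.138, 0.145, -0.0]
contact_force: [-0.1, -0.0, -0.2]
grip_width: 0.0854
gripper_force: 0.0
```

```bash
python3 -m crank '[[0,0,0.1,0,0,0],[0,0,0.1,0,0,0],[0,0,0,0,0,0]]'
python3 -m crank '[[0,0,0.1,0,0,0],[0,0,0,0,0,0],[0,0,0,0,0,0]]'
python3 -m crank '[[0,0,0.1,0,0,0],[0,0,0,0,0,0],[0,0,0,0,0,0]]'
```

```text
clock: 6.4
tcp_pos: [0.4452, 0.1641, 0.033]
orientation: [3.138, 0.145, -0.001]
contact_force: [-0.1, -0.3, 0.6]
grip_width: 0.0856
gripper_force: 0.0
clock: 6.7
tcp_pos: [0.4453, 0.1641, 0.0313]
orientation: [3.138, 0.145, -0.0]
contact_force: [-0.6, -0.3, 0.2]
grip_width: 0.0854
gripper_force: 0.0
clock: 7.0
tcp_pos: [0.4453, 0.1641, 0.0292]
orientation: [3.138, 0.145, -0.0]
contact_force: [0.3, 0.1, 0.0]
grip_width: 0.0852
gripper_force: 0.0
```

The fingertips should now be about 42 mm up, which is mid-thickness of the board. I'll start the push.

```bash
python3 -m crank '[[0.1,0,0,0,0,0],[0.15,0,0,0,0,0],[0.15,0,0,0,0,0],[0.15,0,0,0,0,0],[0.15,0,0,0,0,0],[0.15,0,0,0,0,0],[0.15,0,0,0,0,0],[0.15,0,0,0,0,0],[0.15,0,0,0,0,0],[0.15,0,0,0,0,0],[0.15,0,0,0,0,0],[0.15,0,0,0,0,0]]'
python3 - <<'E'
from h import *
tool(.029)
f=eyes.grab_frame("top")
for k,v in measure(f).items(): print(k,v)
f=eyes.grab_frame("wrist");save(f,"wrist2.png")
E
```

```text
clock: 8.2
tcp_pos: [0.4803, 0.1674, 0.0292]
orientation: [3.138, 0.145, -0.0]
contact_force: [-1.4, 0.8, 0.3]
grip_width: 0.0853
gripper_force: 0.7
clk 8.20 n -0.0644 t 0.1209 z 0.0292 yaw 5.28 tilt [-0.0002 -0.0001] F [-1.39  0.75  0.34]
units x 4.67 y -0.08
blocktop (array([0.55578821, 0.052838  ]), (257.42706298828125, 458.6846618652344), 5.115242958068848)
wood_a ((348.5, 164.0), array([ 0.59616138, -0.06317789]), (123.58885955810547, 123.93465423583984), 0.12134506553411484)
wood_b ((270.558837890625, 174.7647247314453), array([0.56265417, 0.1718734 ]), (126.95354461669922, 137.3698272705078), 12.82374382019043)
cheese_a ((345.8648681640625, 160.81080627441406), array([ 0.59514441, -0.05305489]), (45.44332504272461, 59.49296188354492), 35.85547637939453)
cheese_b ((276.0177001953125, 164.73451232910156), array([0.58301923, 0.151444  ]), (32.192710876464844, 19.891475677490234), 41.19953536987305)
```

View pics/wrist2.png

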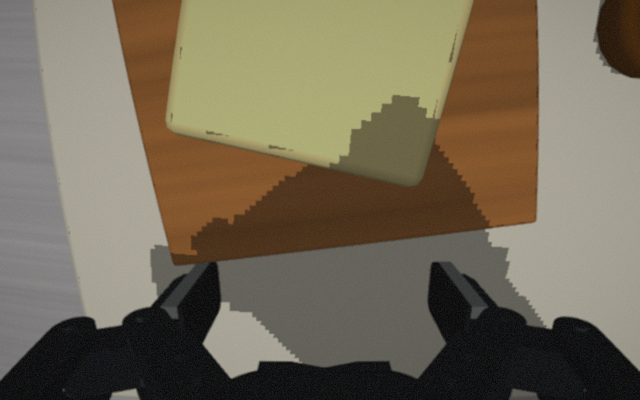

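The wrist view shows the left finger on the back edge near (195,262), with the board turning clockwise (yaw 12.8°) and the cheese riding along untouched. I'll continue.

```bash
python3 -m crank '[[0.15,0,0,0,0,0],[0.15,0,0,0,0,0],[0.15,0,0,0,0,0],[0.15,0,0,0,0,0],[0.15,0,0,0,0,0],[0.15,0,0,0,0,0],[0.15,0,0,0,0,0],[0.15,0,0,0,0,0],[0.15,0,0,0,0,0],[0.15,0,0,0,0,0],[0.1,0,0,0,0,0],[0,0,0,0,0,0]]'
python3 - <<'E'
from h import *
tool(.029)
f=eyes.grab_frame("top")
for k,v in measure(f).items():
  if k[0]!='c':print(k,v)
E
```

```text
clock: 9.5
tcp_pos: [0.5126, 0.1701, 0.0293]
orientation: [3.138, 0.144, 0.001]
contact_force: [-1.1, -0.4, -0.0]
grip_width: 0.0854
gripper_force: 0.2
clk 9.50 n -0.0320 t 0.1207 z 0.0293 yaw 5.25 tilt [ 0.0006 -0.    ] F [-1.15 -0.37 -0.01]
units x 3.05 y -0.09
blocktop (array([0.55618628, 0.0530567 ]), (257.9697265625, 458.6481018066406), 5.255936145782471)
wood_a ((348.5, 164.0), array([ 0.59616138, -0.06317789]), (123.58885955810547, 123.93465423583984), 0.12134506553411484)
wood_b ((281.3770751953125, 162.1475372314453), array([0.60143811, 0.14009457]), (106.02754974365234, 84.81806945800781), 5.304407596588135)
```

```bash
python3 -m crank '[[0.1,0,0,0,0,0],[0.15,0,0,0,0,0],[0.15,0,0,0,0,0],[0.15,0,0,0,0,0],[0.15,0,0,0,0,0],[0.15,0,0,0,0,0],[0.15,0,0,0,0,0],[0.15,0,0,0,0,0],[0.15,0,0,0,0,0],[0.15,0,0,0,0,0],[0.1,0,0,0,0,0],[0,0,0,0,0,0]]'
python3 -m crank '[[0.1,0,0,0,0,0],[0.15,0,0,0,0,0],[0.15,0,0,0,0,0],[0.15,0,0,0,0,0],[0.15,0,0,0,0,0],[0.1,0,0,0,0,0],[0,0,0,0,0,0]]'
python3 - <<'E'
from h import *
tool(.029)
f=eyes.grab_frame("top")
save(f,"top2.png",(215,105,405,245),4)
im=f["image"]; H,S,V=cv2.split(cv2.cvtColor(im,cv2.COLOR_RGB2HSV))
m=(H<16)&(S>110)&(V>50); a=np.radians(5.3)
P=[]
for c in range(240,302):
    rows=np.flatnonzero(m[105:200,c])
    if len(rows): P.append((c,105+rows[0]-.5))
w=cast(f,P,.05)[:,:2]-[.5556,.0529]
n=w@[np.cos(a),np.sin(a)];t=w@[-np.sin(a),np.cos(a)]
for i in range(0,len(P),3):print(P[i],(1000*n[i]).round(1),(1000*t[i]).round(1))
E
```

```text
clock: 10.75
tcp_pos: [0.5436, 0.1733, 0.0294]
orientation: [-3.138, -0.144, -0.001]
contact_force: [-0.3, -0.5, -0.1]
grip_width: 0.0855
gripper_force: 0.1
clock: 11.45
tcp_pos: [0.5596, 0.1747, 0.0293]
orientation: [-3.138, -0.144, -0.001]
contact_force: [-0.9, -0.9, -0.1]
grip_width: 0.0852
gripper_force: 0.1
clk 11.45 n 0.0152 t 0.1209 z 0.0293 yaw 5.27 tilt [0.0009 0.0003] F [-0.93 -0.9  -0.05]
units x 0.69 y -0.08
(248, np.float64(133.5)) 152.5 177.0
(251, np.float64(132.5)) 154.8 167.7
(270, np.float64(130.5)) 155.5 109.1
(273, np.float64(130.5)) 154.6 100.0
(276, np.float64(130.5)) 153.8 90.8
(279, np.float64(130.5)) 152.9 81.7
(282, np.float64(129.5)) 155.2 72.3
(285, np.float64(129.5)) 154.3 63.1
(288, np.float64(129.5)) 153.5 54.0
(291, np.float64(129.5)) 152.6 44.9
(294, np.float64(147.5)) 95.2 40.3
```

View pics/top2.png

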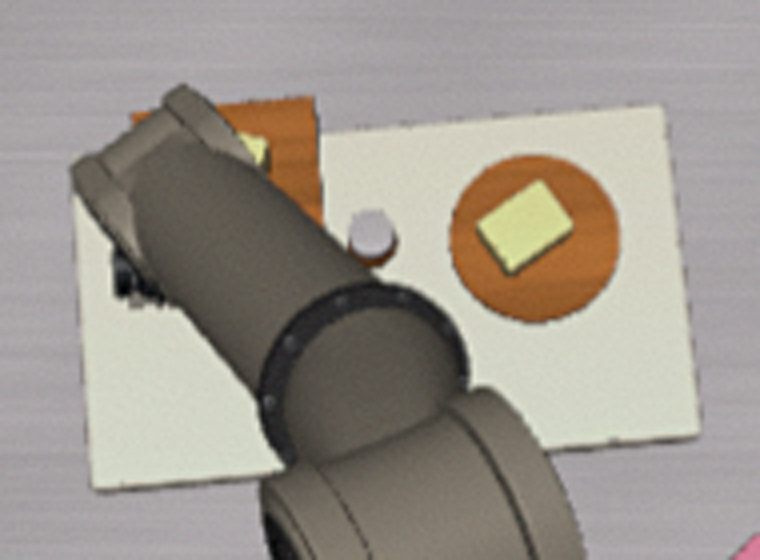

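The crop shows the board's front edge from (133,112) to (315,97), parallel to the block's edge and sticking out about 24 mm. The pot and round board haven't moved. I'll push about 14 mm more, then back off and measure unobstructed.

```bash
python3 -m crank '[[0.05,0,0,0,0,0],[0.1,0,0,0,0,0],[0.1,0,0,0,0,0],[0.1,0,0,0,0,0],[0.1,0,0,0,0,0],[0.1,0,0,0,0,0],[0.1,0,0,0,0,0],[0.05,0,0,0,0,0],[0,0,0,0,0,0],[0,0,0,0,0,0]]'
python3 -c "from h import *;tool(.0302)"
python3 -m crank '[[-0.3,0,0,0,0,0],[-1,0,0,0,0,0],[-1,0,0,0,0,0],[-1,0,0,0,0,0],[-1,0,0,0,0,0],[-1,0,-1,0,0,0],[-1,0,-1,0,0,0],[-1,0,-1,0,0,0],[0,0,-1,0,0,0],[0,0,-1,0,0,0],[0,0,0,0,0,0],[0,0,0,0,0,0]]'
python3 - <<'E'
from h import *
tool()
for i in range(3):
    f=eyes.grab_frame("top"); r_=measure(f)
    for k in r_:
        if k[0]!='c':print(k,r_[k])
save(f,"top3.png",(215,105,405,245),4)
save(eyes.grab_frame("wrist"),"wrist3.png")
E
```

```text
clock: 12.5
tcp_pos: [0.5732, 0.176, 0.0293]
orientation: [-3.138, -0.145, -0.001]
contact_force: [-0.0, 0.2, 0.2]
grip_width: 0.0852
gripper_force: 0.2
clk 12.50 n 0.0289 t 0.1209 z 0.0293 yaw 5.28 tilt [0.0007 0.0003] F [-0.02  0.15  0.24]
units x 0.07 y -0.08
clock: 13.7
tcp_pos: [0.4276, 0.1624, 0.1295]
orientation: [-3.138, -0.144, -0.002]
contact_force: [-0.4, 0.0, -0.3]
grip_width: 0.0852
gripper_force: 0.0
clk 13.70 n -0.1174 t 0.1209 z 0.1295 yaw 5.27 tilt [0.0014 0.0002] F [-0.42  0.04 -0.28]
units x 0.87 y -0.08
blocktop (array([0.57665332, 0.05492456]), (299.28326416015625, 458.5798645019531), 5.241783618927002)
wood_a ((271.3742980957031, 147.05441284179688), array([0.64909723, 0.17046181]), (128.79246520996094, 138.3473663330078), 5.53489875793457)
wood_b ((348.5, 164.0), array([ 0.59616138, -0.06317789]), (123.58885955810547, 123.93465423583984), 0.12134506553411484)
blocktop (array([0.57662592, 0.0547827 ]), (299.2436218261719, 458.92193603515625), 5.096683025360107)
wood_a ((271.244873046875, 147.065673828125), array([0.64885101, 0.1707361 ]), (128.80453491210938, 138.08383178710938), 5.284821033477783)
wood_b ((348.5, 164.0), array([ 0.59616125, -0.06315203]), (123.58885955810547, 123.88291931152344), 0.12134506553411484)
blocktop (array([0.57673273, 0.05494025]), (299.45587158203125, 458.7724914550781), 5.20070743560791)
wood_a ((271.3311767578125, 147.05816650390625), array([0.64898712, 0.17055582]), (128.7982940673828, 137.87522888183594), 5.420435905456543)
wood_b ((348.5, 164.0), array([ 0.59616138, -0.06317789]), (123.58885955810547, 123.93465423583984), 0.12134506553411484)
```

View pics/top3.png

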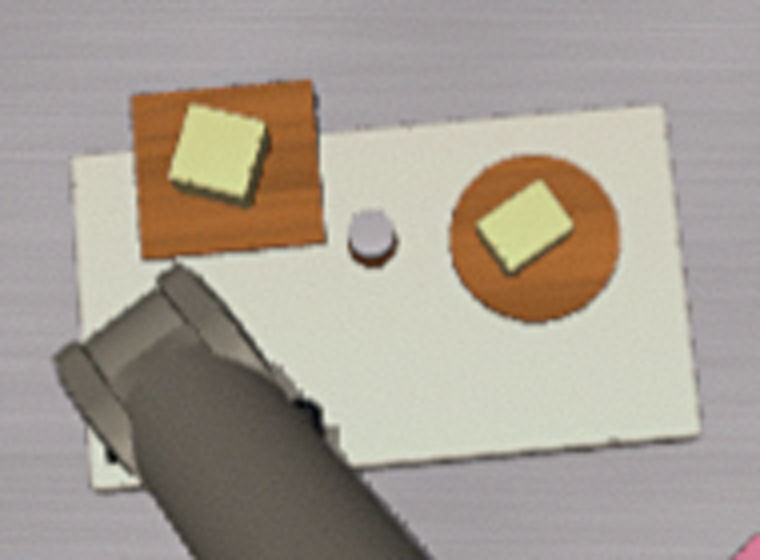

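The crop shows the board from (133,95) to (325,258), square to the block's edge (5.4° against 5.2°). Its centre is 103.7 mm out from the block's centre, so it overhangs about 39 mm, within measurement noise of the 40 mm asked. The cheese is still in place, and the pot and round board haven't moved. I'll raise the hand clear and hand in.

```bash
python3 -m crank '[[0,0,-1,0,0,0],[0,0,-1,0,0,0],[0,0,-1,0,0,0],[0,0,-1,0,0,0],[0,0,-1,0,0,0],[0,0,0,0,0,0],[0,0,0,0,0,0]]' && python3 -c "
from h import *
m=measure(eyes.grab_frame('top'))['wood_a'];print(m)
print(r.hand_in())"
```

```text
clock: 14.6
tcp_pos: [0.4273, 0.1623, 0.2287]
orientation: [3.138, 0.145, -0.001]
contact_force: [-1.3, -0.2, -0.7]
grip_width: 0.0856
gripper_force: 0.0
((271.4517517089844, 146.9207000732422), array([0.64894183, 0.17086932]), (128.3693084716797, 138.08433532714844), 5.094143390655518)
the job is handed in; nothing more can be done
None
```

I pushed the board out about 39 mm past the block's far edge (4 cm asked, within measurement error) and square to it, with its cheese still on it; the hand is clear, and the job is handed in at about 15 s.

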